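# Centre the sample bottle on the balance pan and start the weighing

### The arm

A 6-joint arm with a two-finger parallel gripper is mounted at the origin on the work surface. World frame = base frame: x ahead of the robot, y to its left, z up, the work surface at z = 0. Lengths are in m, angles in degrees, forces in N, time in s.
With the tool pointing down it reaches from about 0.35 to 0.875 m from the base axis. Payload 4.2 kg.
Tool frame: the origin (TCP) lies midway between the tips of the shut fingers; the grasp point (between the pads) lies 19 mm behind it; z points along the fingers, y is the line along which they close (so a half turn about z gives the same grasp; the last joint's range is limited). The gripper opens to 87 mm and grips with 3 to 60 N. Pads are 19 mm wide; open, the fingers measure 117 mm over their backs; the gripper's body (75 mm by 190 mm) begins 51 mm behind the grasp point.
Start: joints at [-62.361, 22.042, 0.453, 0, -68.411, -14.817], TCP at [0.139, -0.609, 0.223] pointing down, gripper open.
Joint ranges: [-179.83, 179.83], [-69.29, 118.12], [-61.27, 80.66], [-181.25, 117.63], [-171.15, -9.14], [-177.46, 177.46]. Speed limits (degrees/s): [159.86, 159.86, 180, 180, 180, 180].

### API

Orientations are given as [roll, pitch, yaw] about the fixed x, y, z axes, in that order (R = Rz(yaw) Ry(pitch) Rx(roll)).
In Python, from workcell import env gives the robot as it stands. The module is installed in compiled form; this text tells all that it offers. Calls block until the motion is done:
- env.goto(position, orientation): joint-space move of the TCP to a pose.
- env.move_straight(position, rotation=None, rate=0.15, force_limit=None): straight line of the TCP; rotation=None keeps the orientation; rate is the mean speed in m/s. With force_limit (N) it stops when the force on the tool has changed by that much, and returns True; else False.
- env.set_joints(angles): joint-space move.
- env.gripper_to(opening, grasp_force=None): opening from 0.0 (shut) to 1.0 (fully open); grasp_force is the grip in N (None keeps the last); returns when the fingers have stopped.
- env.dwell(seconds).
- env.inverse_kinematics(position, orientation): joint angles nearest the present ones, or None.
- env.read_state(): the state.
- env.grab_frame(name): name is "scene" or "top"; returns a dict with "image" (384x512x3 uint8, blue, green, red), "fx", "fy", "cx", "cy" (pixels), "position" and "orientation" of the camera in the world. Camera axes: x right, y up, looking along -z (the intrinsics and any distortion apply to the point x, -y, -z); pixel columns grow to the right and rows downward; lengths in m; the calibration is good to about 2 mm. A picture is of the moment at which its call begins. There is no depth.
A pose or a line that the arm cannot do raises env.Unreachable and nothing moves.
- env.close_job(): hands the job in; it is judged then, once.
Trained networks look in a picture, given as the dict that the camera call returned (one of the last four; its "shot" number tells which), for a name from the list of things; names that differ only in an ending like _2 or _b are one class to them, and where a whole thing is asked for, a point or a joint stands for the part that bears it (a point fixed in the world has none). Each returns a list of dicts, best first, with "score" (0 to 1); they miss things now and then, are a little off and sometimes report something else, mostly with a low value. They report only what shows in the picture. A call takes as long as a camera call. They do not tell look-alikes from the thing itself.
- env.search_frame(picture, thing): "xyz" ([x, y, z] in m, in world coordinates, good to about 4 mm: the middle of the surface that is visible of it).
- env.trace(picture, thing): "mask" (384x512 bool, what is visible of it).
The state is a dict: "clock": time; "joint_positions": joint angles; "qvel": joint speeds; "joint_torque": joint torques, N m; "position": TCP position; "tool_rot": TCP orientation; "force": force on the tool from outside, world axes, zero at the start; "wrist_torque": the same for the moment, N m; "opening": opening from 0.0 (shut) to 1.0 (fully open); "finger_force": force on a finger pad.
Only numpy, scipy, OpenCV 4.12 (cv2) and the standard library are available. Lean on these libraries where they do the work, as an engineer would, in place of code of your own. Each camera call takes 0.05 s, during which the arm holds its last target. There are 200 camera calls.

### The job

The sample bottle stands wobbly and off-centre on the balance's round pan. With a fingertip or the outside of the fingers, push or tap it lightly until its foot stands in the middle of the pan, inside the marked ring, and only then, with the bottle standing still and let go, press the balance's key fully down and let it go. Do not pinch, lift or tip the bottle, and leave everything else where it is.

Things in the scene. Friction and masses are not known exactly. Their poses are not given: they have to be found in the camera images.
- balance: portable balance, fixed: white box 220 mm (x) by 160 mm (y), flat deck 40 mm above the table; origin under its centre on the table; its x axis points from its front edge (display and key, nearest the robot) to its back, y to its left, z up. The round pan stands on a stem, its axis 35 mm behind the origin
- pan_centre (a point): centre of the top face of the balance's round steel pan: level rigid disc 84 mm across, 5 mm thick, top 62 mm above the table and 22 mm above the deck; it does not move. A thin ring, 40 mm outer and 37 mm inner diameter, is marked on it around this point (flush, not felt). Its x and y directions mean nothing
- vial: sample bottle loose on the pan, 17 to 26 mm off its centre in any direction: clear glass, white cap, 62 mm high, 65 to 125 g. Foot 23 mm across; from 14 to 42 mm up a straight 33 mm cylinder; 33 mm cap from 46 to 62 mm. Pushed gently with the fingertips a few mm above the pan it slides; pushed near the cap it tips over. Origin: centre of the foot's underside, z up
- key (a joint): travel of the balance's key (a push button): 0 up, 0.005 m fully down (4 N); it springs back up when let go
- key_top (a point): centre of the top face of the key: round black button 24 mm in diameter, pressed straight down, in a grey housing on the deck near the front left corner of the balance, beside the display, 122 mm from the pan's axis
- jar_a: first plain sample jar with a screw cap, 42 mm across, 60 mm high, on the table beside the balance; a bystander; origin at the centre of its underside
- jar_b: second such jar, on the table on the other side of the balance; a bystander; origin at the centre of its underside
- dropper: amber dropper bottle, 26 mm across, 65 mm high, on the table; a bystander; origin at the centre of its underside
- weight: small brass calibration weight, 18 mm across, 17 mm high, on the front right corner of the balance's deck; a bystander; origin at the centre of its underside
- dish: open glass dish, 70 mm across, 16 mm high, on the table; a bystander; origin at the centre of its underside
- phone: phone lying flat, 75 x 150 x 9 mm; a bystander; origin at the centre of its underside
- tweezers: steel tweezers lying flat, 120 mm long, 5 mm high; a bystander; origin at the centre of its underside
- pencil: pencil lying flat, 150 mm long, 7 mm high; a bystander; origin at the centre of its underside
There are look-alikes about, which are no part of the job. Leave any green look-alike of the vial alone.

How it is judged:
By the outcome, as a careful person would: the job done as asked, in the order asked, and still so for the second after the job is handed in, with the robot touching nothing.
It also fails if it takes over 48 s, if anything falls off the work surface, if the arm or the gripper's body presses on something with over 40 N, if the wrist force passes 120 N, or if a joint passes its speed limit or range.

## Working session

There is one attempt and no reset: what is moved stays moved. The work goes in short steps, each a Python script; the robot and the scene stay as the last script left them, time stands still between calls to the robot, and variables do not carry over. Pictures are saved under pics/ and viewed, at most 10 in all, crops included, and the job is handed in when it is done.

```bash
mkdir -p pics; python3 - <<'E'
from workcell import env
import cv2,numpy as np
s=env.read_state();print(s['clock'],s['position'],s['tool_rot'],s['opening'])
for n in("scene","top"):
    p=env.grab_frame(n);cv2.imwrite(f'pics/{n}0.png',p['image'])
    print(n,p['fx'],p['fy'],p['cx'],p['cy'],p['position'],p['orientation'],[k for k in p])
    for t in("vial","balance","key_top","pan_centre","weight"):
        try:print(t,[(np.round(r['xyz'],4).tolist(),round(r['score'],2)) for r in env.search_frame(p,t)])
        except Exception as e:print(t,repr(e))
a=cv2.imread('pics/scene0.png');b=cv2.imread('pics/top0.png')
cv2.imwrite('pics/both0.png',cv2.resize(np.vstack([a,b]),None,fx=.78,fy=.78))
E
```

```text
0.0 [ 0.1386022  -0.60881708  0.22142819] [ 1.79872966e+02 -5.17966877e-03 -1.67186083e+02] 0.9998547374323931
scene 478.9133567212778 478.9133567212778 253.6245297890514 186.46242994178067 [ 1.11679992 -0.51968944  0.74510338] [52.11983006 -1.13946637 46.8459197 ] ['image', 'fx', 'fy', 'cx', 'cy', 'position', 'orientation', 'shot']
vial [([0.6029, -0.0108, 0.0484], 0.97), ([0.7101, -0.0862, 0.0474], 0.93), ([0.4012, -0.0082, 0.045], 0.91), ([0.5524, -0.1376, 0.1148], 0.78), ([0.3857, -0.1145, 0.0431], 0.67), ([0.4499, -0.196, 0.0468], 0.28)]
balance [([0.5689, -0.1577, 0.0385], 0.79)]
key_top [([0.4604, -0.0837, 0.0777], 0.65)]
pan_centre [([0.5781, -0.1339, 0.0644], 0.84)]
weight []
top 382.74598643126785 382.74598643126785 251.41966028153175 190.84790263506775 [0.37600331 0.05531405 0.92564437] [ 10.01200368  -0.17373882 -91.23478252] ['image', 'fx', 'fy', 'cx', 'cy', 'position', 'orientation', 'shot']
vial [([0.3863, -0.0005, 0.0636], 0.67), ([0.3771, -0.1045, 0.0601], 0.56), ([0.7003, -0.0808, 0.0644], 0.54), ([0.5924, -0.0058, 0.0623], 0.53), ([0.5464, -0.1239, 0.1262], 0.51), ([0.6397, 0.0952, 0.0066], 0.22)]
balance [([0.5151, -0.1238, 0.0341], 0.71), ([0.5806, -0.1253, 0.0673], 0.57)]
key_top [([0.4585, -0.082, 0.0781], 0.51)]
pan_centre [([0.5766, -0.123, 0.0653], 0.62)]
weight []
```

View pics/top0.png

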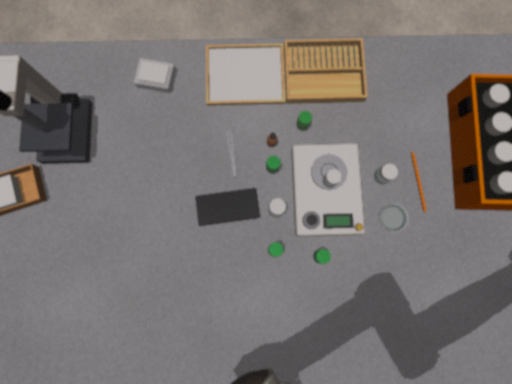

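View pics/scene0.png

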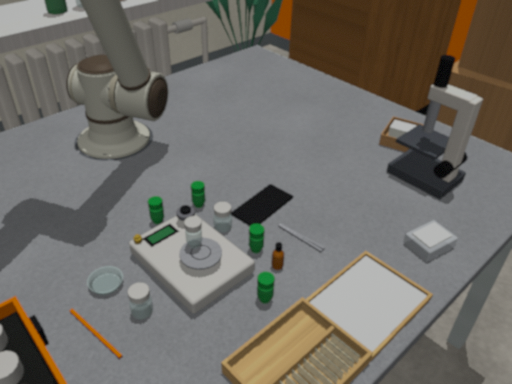

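```bash
python3 - <<'E'
import cv2,numpy as np
a=cv2.imread('pics/scene0.png');b=cv2.imread('pics/top0.png')
A=cv2.resize(a[195:315,120:265],None,fx=4,fy=4,interpolation=cv2.INTER_CUBIC)
B=cv2.resize(b[135:245,283:373],None,fx=4,fy=4,interpolation=cv2.INTER_CUBIC)
o=np.zeros((480,580+360,3),np.uint8);o[:,:580]=A;o[:440,580:]=B
cv2.imwrite('pics/crop0.png',cv2.resize(o,(800,int(480*800/940))))
E
```

```text
(no output)
```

View pics/crop0.png

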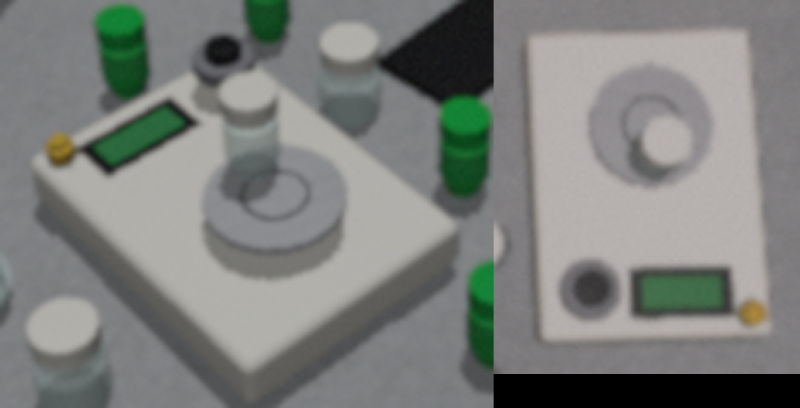

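```bash
cat > h.py <<'E'
from workcell import env
import cv2,numpy as np
from scipy.spatial.transform import Rotation as R
def E(o): return R.from_euler('xyz',o,degrees=True)
def ray(p,u,v,z):
    d=E(p['orientation']).apply([(u-p['cx'])/p['fx'],-(v-p['cy'])/p['fy'],-1]);c=np.array(p['position'])
    return c+d*(z-c[2])/d[2]
def proj(p,X):
    q=E(p['orientation']).inv().apply(np.atleast_2d(X)-p['position'])
    return np.c_[p['cx']+p['fx']*q[:,0]/-q[:,2],p['cy']-p['fy']*q[:,1]/-q[:,2]]
def circ(c,r,n=60):
    t=np.linspace(0,2*np.pi,n);return np.c_[c[0]+r*np.cos(t),c[1]+r*np.sin(t),np.full(n,c[2])]
def show(items,name,box={'scene':(195,315,120,265),'top':(135,245,283,373)}):
    """items {cam:(picture,[(centre,r,col)])} overlay on enlarged crops"""
    out=[]
    for n,(p,L) in items.items():
        a,b,c,d=box[n];k=3
        im=cv2.resize(p['image'][a:b,c:d],None,fx=k,fy=k,interpolation=cv2.INTER_CUBIC)
        for X,r,col in L:
            q=(proj(p,circ(X,r))-[c,a]+.5)*k-.5
            cv2.polylines(im,[np.round(q).astype(int)],True,col,1)
        out.append(cv2.copyMakeBorder(im,0,360-im.shape[0],0,0,cv2.BORDER_CONSTANT))
    cv2.imwrite(name,np.hstack(out))
E
python3 - <<'E'
from h import *
px={'scene':{'pan':(200.8,252.4),'cap':(192.9,221.1),'key':(120+222/3.404,195+50/3.404)},
 'top':{'pan':(283+156.7/3.404,135+125/3.404),'cap':(283+172.8/3.404,135+139.5/3.404),'key':(283+96/3.404,135+289/3.404)}}
z={'pan':.062,'cap':.124,'key':.076}
it={}
for n in px:
    p=env.grab_frame(n);w={k:ray(p,*px[n][k],z[k]) for k in z}
    for k in w:print(n,k,w[k].round(4))
    print('off',(w['cap']-w['pan'])[:2].round(4),'key-pan',np.hypot(*(w['key']-w['pan'])[:2]))
    it[n]=(p,[(w['pan'],.042,(0,0,255)),(w['pan'],.02,(0,0,255)),(w['cap'],.0165,(255,0,0)),(w['key'],.012,(0,255,255))])
    m=[r for r in env.trace(p,'vial')]
    print([(np.argwhere(r['mask']).mean(0).round(0)[::-1].tolist(),round(r['score'],2)) for r in m])
show(it,'pics/ov1.png')
E
```

```text
scene pan [ 0.5704 -0.1313  0.062 ]
scene cap [ 0.5441 -0.1262  0.124 ]
scene key [ 0.4601 -0.0858  0.076 ]
off [-0.0263  0.0051] key-pan 0.11931923989067653
[([265.0, 286.0], 0.93), ([198.0, 193.0], 0.9), ([156.0, 209.0], 0.86), ([256.0, 237.0], 0.81), ([193.0, 231.0], 0.6), ([185.0, 209.0], 0.31)]
top pan [ 0.5695 -0.1311  0.062 ]
top cap [ 0.5461 -0.1273  0.124 ]
top key [ 0.4575 -0.0821  0.076 ]
off [-0.0234  0.0038] key-pan 0.1222797903879978
[([322.0, 256.0], 0.66), ([275.0, 249.0], 0.6), ([332.0, 178.0], 0.56), ([304.0, 120.0], 0.56), ([272.0, 139.0], 0.52), ([273.0, 164.0], 0.48)]
```

View pics/ov1.png

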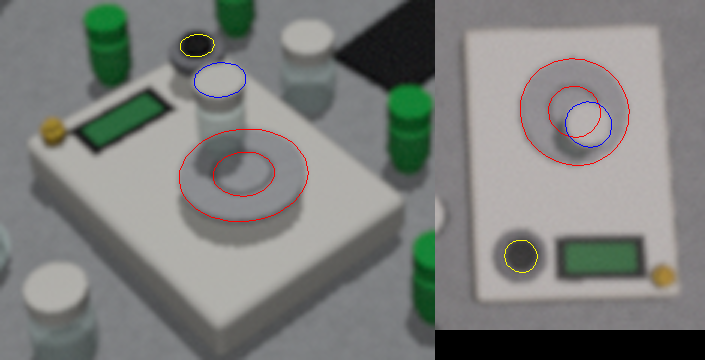

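```bash
cat >> h.py <<'E'
def ori(d,tilt=12):
    """tool orientation, fingertips leading along d; the flip that IK prefers"""
    d=np.append(np.array(d)/np.linalg.norm(d),0);t=np.radians(tilt);u=np.array([0,0,1.])
    z=np.sin(t)*d-np.cos(t)*u;x=np.cos(t)*d+np.sin(t)*u
    return [R.from_matrix(np.c_[s*x,np.cross(z,s*x),z]).as_euler('xyz',degrees=True) for s in(1,-1)]
PAN=np.array([.570,-.1312])
E
python3 - <<'E'
from h import *
V=np.array([.545,-.1267]);d=PAN-V;d/=np.linalg.norm(d)
q0=np.array(env.read_state()['joint_positions'])
P=lambda back,z:[*(V-d*back),z]
best=None
for o in ori(d):
    q=env.inverse_kinematics(P(.038,.25),o);q2=env.inverse_kinematics(P(.038,.068),o)
    print(o.round(1),None if q is None else np.round(q,0),None if q2 is None else np.round(q2,0))
    if q is not None and q2 is not None and (best is None or np.abs(q-q0).max()<best[0]):best=(np.abs(q-q0).max(),o)
o=best[1];print('use',o)
env.goto(P(.038,.25),o)
env.gripper_to(.15)
env.move_straight(P(.038,.069),rate=.12)
s=env.read_state();print(s['clock'],s['position'],s['opening'],s['force'])
it={n:(env.grab_frame(n),[]) for n in('scene','top')}
show(it,'pics/pre.png')
E
```

```text
[180.  -12.  -10.2] [  7.   5. -21.   4. -53.  71.] [  6.  17. -38.   9. -24.  66.]
[180.   12.  169.8] [   7.    5.  -21.    4.  -53. -109.] [   6.   17.  -38.    9.  -24. -114.]
use [180.         -12.         -10.20397372]
6.0083 [ 0.50811549 -0.11991512  0.06962208] 0.15016930482194485 [-0.12229171  0.15315817  0.47181578]
```

View pics/pre.png

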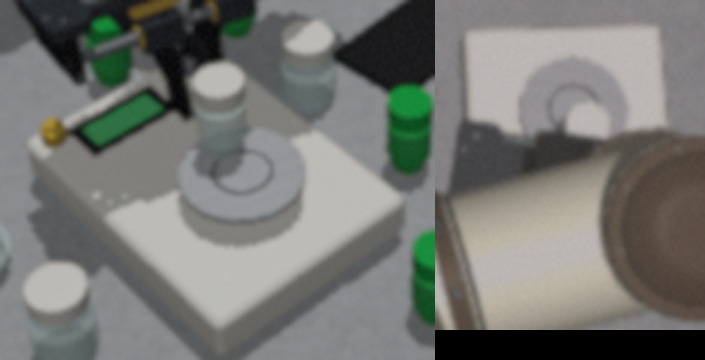

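```bash
python3 - <<'E'
from h import *
V=np.array([.545,-.1267]);d=PAN-V;d/=np.linalg.norm(d)
env.move_straight([*(PAN-d*.0262),.068],rate=.015)
s=env.read_state();print(s['clock'],s['position'],s['force'])
env.move_straight([*(PAN-d*.045),.072],rate=.06)
print(env.read_state()['clock'])
it={}
for n in('scene','top'):
    p=env.grab_frame(n)
    it[n]=(p,[(np.append(PAN,.062),.042,(0,0,255)),(np.append(PAN-d*.0035,.124),.0165,(255,0,0))])
show(it,'pics/push1.png')
E
```

```text
8.7417 [ 0.5441991  -0.12655212  0.06800202] [-0.89625033  0.40468582  0.95136523]
9.2083
```

View pics/push1.png

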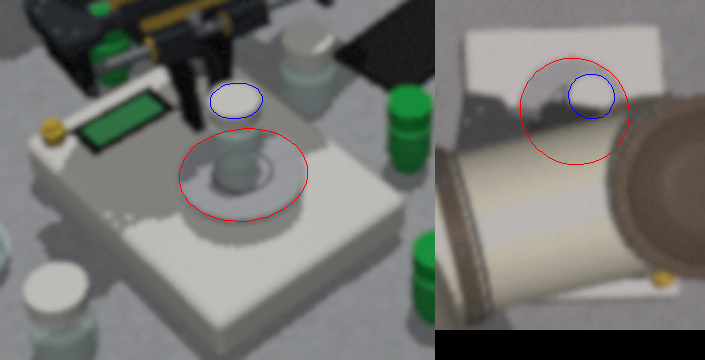

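```bash
python3 - <<'E'
from h import *
V=np.array([.545,-.1267]);d=PAN-V;d/=np.linalg.norm(d)
env.move_straight([*(PAN-d*.030),.068],rate=.05)
env.move_straight([*(PAN-d*.0226),.068],rate=.012)
env.move_straight([*(PAN-d*.045),.070],rate=.05)
env.move_straight([*(PAN-d*.075),.16],rate=.15)
q=env.inverse_kinematics([.40,.03,.25],[180,0,-10])
env.goto([.40,.03,.25],[180,0,-10])
s=env.read_state();print(s['clock'],s['position'],s['force'])
it={}
for n in('scene','top'):
    p=env.grab_frame(n)
    it[n]=(p,[(np.append(PAN,.062),.042,(0,0,255)),(np.append(PAN,.124),.0165,(255,0,0))])
show(it,'pics/push2.png')
E
```

```text
12.7167 [0.39978117 0.02970913 0.24882042] [-0.41910204 -0.84327214 -0.06395579]
```

View pics/push2.png

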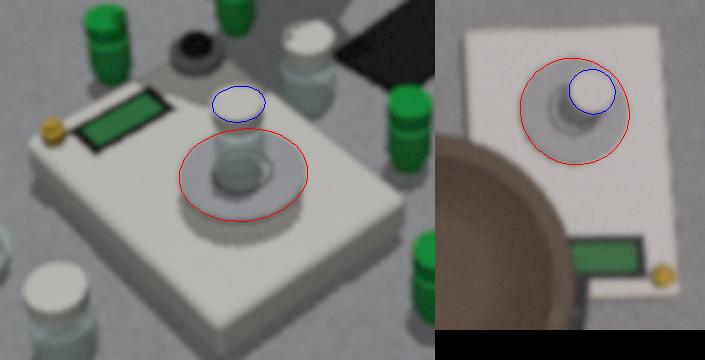

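```bash
python3 - <<'E'
from h import *
o=[]
for n in('scene','top'):
    p=env.grab_frame(n);c=proj(p,[[*PAN,.09]])[0].round().astype(int)
    a,b=c[1]-25,c[0]-25;k=8
    im=cv2.resize(p['image'][a:a+50,b:b+50],None,fx=k,fy=k,interpolation=cv2.INTER_CUBIC)
    raw=im.copy()
    for r,z,col in((.042,.062,(0,0,255)),(.02,.062,(0,0,255)),(.0115,.062,(0,255,0)),(.0165,.124,(255,0,0)),(.0165,.076,(255,255,0))):
        q=(proj(p,circ([*PAN,z],r))-[b,a]+.5)*k-.5
        cv2.polylines(im,[np.round(q).astype(int)],True,col,1)
    # cap blob
    g=cv2.cvtColor(p['image'],cv2.COLOR_BGR2GRAY);u,v=proj(p,[[*PAN,.124]])[0]
    w=g[int(v)-9:int(v)+10,int(u)-9:int(u)+10];t,_=cv2.threshold(w,0,255,cv2.THRESH_OTSU)
    print(n,t,u,v);print(w[9]);print(w[:,9])
    o.append(np.hstack([raw,im]))
cv2.imwrite('pics/z.png',cv2.resize(np.vstack(o),(600,600)))
E
```

```text
scene 141.0 199.1491486082408 229.14534492922934
[155 172 178 179 179 180 179 179 179 179 179 179 179 179 180 179 175 170
 174]
[121 122 134 156 174 179 179 180 180 179 180 180 180 178 166 133 108 107
 107]
top 136.0 334.9234678282612 165.08476683626654
[110 106 125 160 177 181 181 181 180 181 183 182 182 181 180 178 177 166
 154]
[149 150 164 176 180 182 181 182 181 181 182 182 182 180 179 169 141 110
  94]
```

View pics/z.png

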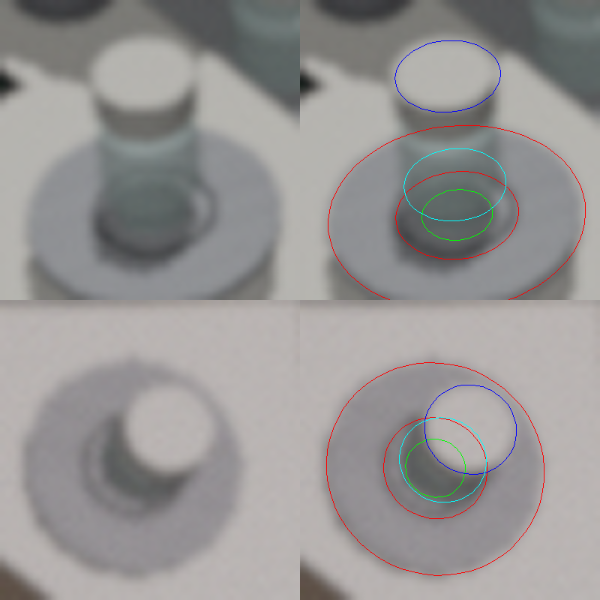

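```bash
python3 - <<'E'
from h import *
K=np.array([.4575,-.083]);t=np.radians(20)
z=np.array([np.sin(t),0,-np.cos(t)]);y=np.array([np.cos(t),0,np.sin(t)])
C=[R.from_matrix(np.c_[np.cross(s*y,z),s*y,z]).as_euler('xyz',degrees=True) for s in(1,-1)]
q0=np.array(env.read_state()['joint_positions']);off=.0125*np.cos(t)
P=lambda zz:[K[0]+off,K[1],zz]
S=[(np.abs(np.array(q)-q0).max(),i,np.round(q)) for i,o in enumerate(C) if (q:=env.inverse_kinematics(P(.14),o)) is not None]
S.sort(key=lambda a:a[0]);print(S);o=C[S[0][1]]
env.gripper_to(0)
env.goto(P(.16),o)
env.move_straight(P(.095),rate=.08)
hit=env.move_straight(P(.066),rate=.02,force_limit=1.5)
s=env.read_state();z1=s['position'][2];print(hit,s['clock'],s['position'],s['force'],s['opening'])
if hit:
    for k in range(10):
        h=env.move_straight(P(z1-.001*(k+1)),rate=.02,force_limit=15)
        s=env.read_state();print(k,h,round(s['position'][2]-z1,5),s['force'].round(2))
        if h or s['force'][2]>12:break
    env.dwell(.2)
p=env.grab_frame('scene');q=env.grab_frame('top');show({'scene':(p,[]),'top':(q,[])},'pics/key.png')
env.move_straight(P(.10),rate=.05)
print(env.read_state()['clock'])
E
```

```text
[(np.float64(73.59432469635135), 1, array([ 12.,   4., -45.,  11., -22., -21.])), (np.float64(106.40567530364876), 0, array([ 12.,   4., -45.,  11., -22., 159.]))]Traceback (most recent call last):
  File "<stdin>", line 12, in <module>
workcell.Unreachable: the arm cannot follow that straight line within its joint ranges
```

```bash
cat > key.py <<'E'
from h import *
K=np.array([.4575,-.083]);t=np.radians(20);d=np.array([0,-1,0])
z=np.sin(t)*d+[0,0,-np.cos(t)];y=np.cos(t)*d+[0,0,np.sin(t)]
C=[R.from_matrix(np.c_[np.cross(s*y,z),s*y,z]).as_euler('xyz',degrees=True) for s in(1,-1)]
q0=np.array(env.read_state()['joint_positions']);off=.0125*np.cos(t)
P=lambda zz:[*(K+d[:2]*off),zz]
S=[(np.abs(np.array(q)-q0).max(),i,np.round(q)) for i,o in enumerate(C) if (q:=env.inverse_kinematics(P(.065),o)) is not None]
S.sort(key=lambda a:a[0]);print(S);o=C[S[0][1]]
env.goto(P(.16),o)
env.move_straight(P(.095),rate=.08)
hit=env.move_straight(P(.066),rate=.02,force_limit=1.5)
s=env.read_state();z1=s['position'][2];print(hit,s['clock'],s['position'],s['force'],s['opening'])
if hit:
    for k in range(10):
        h=env.move_straight(P(z1-.001*(k+1)),rate=.02,force_limit=15)
        s=env.read_state();print(k,h,round(s['position'][2]-z1,5),s['force'].round(2))
        if h or s['force'][2]>12:break
    env.dwell(.2)
p=env.grab_frame('scene');q=env.grab_frame('top');show({'scene':(p,[]),'top':(q,[])},'pics/key.png')
env.move_straight(P(.10),rate=.05)
print(env.read_state()['clock'])
E
python3 key.py
```

```text
[(np.float64(72.06313934572135), 0, array([ 18.,  18., -46.,  33., -37.,  43.])), (np.float64(107.9368606542786), 1, array([  18.,   18.,  -46.,   33.,  -37., -137.]))]
True 18.725 [ 0.45747253 -0.09481794  0.07842717] [1.10736814 1.89715675 3.13183341] 0.0027713739994882714
0 False -0.00091 [-0.48  0.2   2.29]
1 False -0.00191 [-0.35  0.69  2.83]
2 False -0.00275 [-1.41  0.1   5.14]
3 False -0.00297 [-2.81  1.73 10.87]
4 False -0.00321 [-5.6   3.37 17.01]
20.9583
```

View pics/key.png

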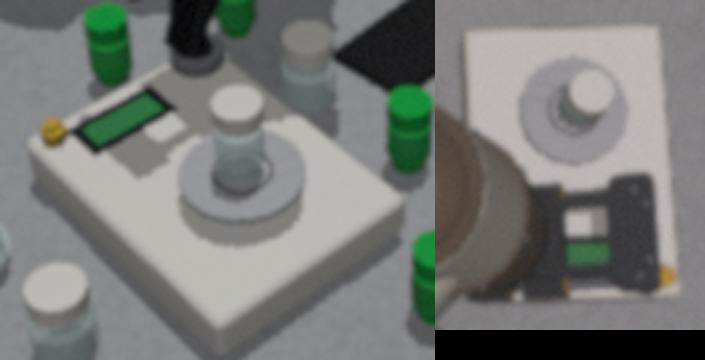

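```bash
python3 - <<'E'
from h import *
p0=env.read_state()['position']
P=lambda zz:[.4575,-.0948,zz]
env.move_straight(P(.084),rate=.05);env.dwell(.2)
f0=env.read_state()['force'];print(f0)
for zz in np.arange(.0832,.0735,-.0008):
    env.move_straight(P(zz),rate=.02);env.dwell(.08)
    s=env.read_state();f=s['force']-f0;print(round(s['clock'],2),(s['position'][2]*1e3).round(2),f.round(2))
    if f[2]>20:break
env.dwell(.2)
env.move_straight(P(.10),rate=.05)
E
```

```text
[-0.35595146  0.38916376  0.11099039]
21.96 83.25 [ 0.86 -0.82 -0.39]
22.29 82.38 [ 0.69 -0.32  0.67]
22.62 81.56 [ 0.22 -0.09 -0.07]
22.96 80.87 [ 0.64 -0.09  0.19]
23.29 80.09 [ 0.89 -0.02  2.05]
23.62 79.28 [ 0.08 -0.52  1.81]
23.96 78.47 [ 0.8  -0.25  2.78]
24.29 77.69 [ 0.94 -0.77  2.71]
24.62 76.86 [1.53 0.87 2.72]
24.96 76.06 [2.22 0.28 4.46]
25.29 75.63 [-0.13  1.47  6.71]
25.62 75.43 [-1.71  2.43 11.03]
25.96 75.25 [-4.19  4.09 16.87]
```

```bash
python3 - <<'E'
from h import *
env.move_straight([.4575,-.0948,.18],rate=.15)
env.goto([.40,.03,.25],[180,0,-10]);env.dwell(.3)
it={}
for n in('scene','top'):
    p=env.grab_frame(n);it[n]=(p,[(np.append(PAN,.124),.0165,(255,0,0)),(np.append(PAN,.062),.042,(0,0,255))])
show(it,'pics/end.png');print(env.read_state()['clock'])
E
```

```text
28.5667
```

View pics/end.png

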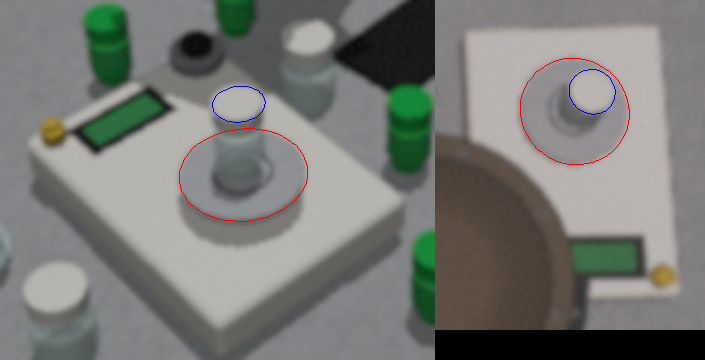

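The bottle is still upright and centred: its cap lies on the predicted circle at (239,104) in the scene crop and (592,92) in the top crop. The key is up, the weight and the neighbours in view are where they were, and the arm is clear.

```bash
python3 -c "
from workcell import env
print(env.close_job())"
```

```text
the job is handed in; nothing more can be done
None
```

I slid the bottle to the middle of the pan, about 1 mm from centre by the images and inside the ring. I then pressed the key to its stop and let it go twice, the second time to confirm about 5 mm of travel, and handed the job in at about 29 s; no verdict came back.

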